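Angle a timber length past a bench post into the offcut bay

ROBOT

A 7-joint arm with a two-finger parallel gripper is mounted at the origin on the work surface. World frame = base frame: x ahead of the robot, y to its left, z up, the work surface at z = 0. Lengths are in m, angles in rad, forces in N, time in s.
With the tool pointing down it reaches from about 0.4 to 0.85 m from the base axis. Payload 4.4 kg.
Tool frame: the origin (TCP) lies midway between the tips of the shut fingers; the grasp point (between the pads) lies bot.grasp_offset behind it (bot.grasp_offset is the distance from the TCP to the grasp point, in m); z points along the fingers, y is the line along which they close (so a half turn about z gives the same grasp; the last joint's range is limited). The gripper opens to 94 mm and grips with 3 to 60 N. Pads are 16 mm wide; open, the fingers measure 119 mm over their backs; the gripper's body (75 mm by 177 mm) begins 78 mm behind the grasp point.
Start: joints at [-1.334, 0.628, 0.038, 1.517, -0.027, 0.996, -0.02], TCP at [0.194, 0.62, 0.205] pointing down, gripper open.
Joint ranges: [-3.06, 3.06], [-0.37, 2.12], [-1.25, 1.32], [0.18, 2.47], [-1.1, 4.24], [0.23, 1.98], [-2.94, 2.94]. Speed limits (rad/s): [2.57, 2.57, 3.14, 3.14, 3.14, 3.14, 3.14].

INTERFACE

Orientations are given as a rotation vector (axis times angle).
In Python, from station import bot gives the robot as it stands. The module is installed in compiled form; this text tells all that it offers.
- The arm moves only by the tool arm_command, never from a script. Its argument "deltas" is a list of rows, each an object with "gripper": the closure, from -1 (fully open) to 1 (shut); "translation": the shift along the tool's x, y, z scaled (see below), a list of three; "yaw": the turn about the tool's z scaled (see below). A call has 1 to 20 rows; each row shifts and turns the commanded pose from where the row before left it, along the tool's axes as they then stand; what a row does not reach is not made up. The controller multiplies each number of a shift by 0.03 m and each number of a turn by 0.08 rad. A row lasts 1/12 s, in which the tool goes at most 41.7 mm and 7.16 degrees, less where a joint would pass 70% of its speed; a pose out of reach is approached as far as the arm can. A call with a number of a shift or a turn outside -1 to 1 is refused whole. A call with a gripper value outside its range is refused whole. The fingers move at their own pace and stop on an object; the grip force is fixed at half the most. Time passes only in rows, so rows that do not move let the fingers close. It gives the time, the measured TCP pose, the force, the opening and the grip force at its end, in the units of the state.
- bot.state(): the state, without advancing time (a new reading comes with each control period).
- bot.grab_frame(name): name is "side" or "top" or "wrist"; returns the picture (480x640x3 uint8, blue, green, red); there is no depth.
- bot.camera_info(name): a dict with "mtx" (3x3 intrinsics, pixels), "world_from_camera" (4x4, takes a point from camera to world coordinates); the wrist camera has in their place "hand_eye" (4x4, takes a point from camera to tool coordinates, whose origin is the TCP and whose axes are the flange's). Camera axes: x right, y up, looking along -z (the intrinsics and any distortion apply to the point x, -y, -z); pixel columns grow to the right and rows downward; lengths in m; the calibration is good to about 2 mm. The wrist camera is an equidistant fisheye: a pixel r from the principal point sees the ray r / f radians off the axis. A picture is of the moment at which its call begins: read the wrist's pose just before it. camera_info takes no time and is no camera call.
- bot.job_done(): hands the job in; it is judged then, once.
The state is a dict: "clock": time; "joint_positions": joint angles; "joint_vel": joint speeds; "effort": joint torques, N m; "tool_pos": TCP position; "ee_rot": TCP orientation; "contact_force": force on the tool from outside, world axes, zero at the start; "torque": the same for the moment, N m; "grip_width": opening from 0.0 (shut) to 1.0 (fully open); "grip_force": force on a finger pad.
Only numpy, scipy, OpenCV 4.12 (cv2) and the standard library are available. Lean on these libraries where they do the work, as an engineer would, in place of code of your own. Each camera call takes 0.05 s, during which the arm holds its last target. There are 200 camera calls.

TASK

Put the loose length of timber away in the empty front bay by pushing it along the bench: slip one end behind the steel post, then swing the other end in, so that it lies flat back against the bay's rear board, between the two end walls. Push only, with the outside of the fingers: do not pinch the timber, lift it or tip it. Leave the jar, glue bottle, tin and screwdriver where they are.

Things in the scene. Friction and masses are not known exactly. Their poses are not given: they have to be found in the camera images.
- timber: Loose, straight length of pale planed pine, 260 mm long (its own y axis), 44 mm wide (its x axis) and 34 mm high, about 0.15 to 0.33 kg, lying flat on the bench in front of the bay. It slides and turns under a push of 1 to 3 N. Origin at the centre of its underside; x points roughly away from the robot.
- timber_near: The thin facing (3 mm, part of the timber, same pine and not seen apart) of the timber's long side at its -x, the side that looks to the robot. Origin at the centre of this side, 17 mm above the timber's underside. Touching it is allowed; squeezing the timber between both long sides is not.
- timber_far: The same facing on the opposite long side (+x of the timber, towards the bay).
- bay: Wooden rack fixed to the bench, walls 45 mm high, no floor. Origin at bench level, mid-length on the front face of the front bay's rear board; x points into that board, away from the robot, y along it. The front bay is x -60 to 0 mm, between end walls (18 mm thick) with inner faces at y = +155 and -155 mm; open towards the robot. Behind it a second bay, full of stock, to x = 78 mm.
- post: Fixed upright steel post, 28 mm diameter, 75 mm high, in front of the open side of the bay: 86 to 94 mm out from the rear board (bay x about -90 mm) and 80 mm to one side or the other of the middle (bay y = +80 or -80 mm). The timber fits between post and rear board. Origin at bench level on its axis. The empty hole on the other side is flat: nothing catches on it.
- jar: Glass jar with steel lid, 64 mm in diameter, 85 mm high, at the far left; a bystander. Origin at the centre of its underside.
- glue: White glue bottle with orange cap, 52 mm in diameter, 100 mm high, to the left of the bay; a bystander. Origin at the centre of its underside.
- tin: Aluminium tin, 72 mm in diameter, 80 mm high, to the right of the bay; a bystander. Origin at the centre of its underside.
- screwdriver: Screwdriver with black handle lying at the far right; a bystander. Origin near the middle of its underside.

How it is judged:
At the end, for the whole second after the job is handed in: The timber lies flat on the bench in the front bay, between the end walls, its long side within 6 mm of the rear board at mid-length and parallel to it within 0.04 rad (about 2.3 degrees), at rest (x of timber in the frame of bay between -0.028 and -0.018 m and y of timber in the frame of bay between -0.03 and 0.03 m and angle between the y axis of timber and the y axis of bay, either way round below 0.04 rad and height (world z) of timber below 0.004 m and angle between timber's own z axis and vertical below 0.05 rad and linear speed of timber below 0.01 m/s); the robot touches nothing.
It fails at once if the timber is lifted (more than 12 mm) off the bench (height (world z) of timber above 0.012 m).
It fails at once if the timber is tipped over (more than about 17 degrees) (angle between timber's own z axis and vertical above 0.3 rad).
It fails at once if the timber is pinched: the fingers press on both its long sides at once (contact force between the fingers and timber_near above 1 N and contact force between the fingers and timber_far above 1 N).
It fails at once if a bystander (jar, glue bottle, tin or screwdriver) is moved more than 30 mm (distance of any of jar, glue, tin, screwdriver from where it was at the start of the episode above 0.03 m).
It also fails if it takes over 72 s, if anything falls off the work surface, if the arm or the gripper's body presses on something with over 40 N, if the wrist force passes 120 N, or if a joint passes its speed limit or range.

## Working session

There is one attempt and no reset: what is moved stays moved. The work goes in short steps, Python scripts to look and compute and a tool call to move; the robot and the scene stay as the last step left them, time stands still between calls to the robot, and variables do not carry over. Pictures are saved under pics/ and viewed, at most 10 in all, crops included, and the job is handed in when it is done.

Besides the shell and the picture viewer there is one more tool, called after "Call:" as name([rows], argument=value, ...), one row to a line, values as JSON. arm_command: Moves the arm, as the interface text tells. Its arguments: {"type":"object","properties":{"deltas":{"type":"array"}},"required":["deltas"]}

```bash
mkdir -p pics
cat > h.py <<'E'
import numpy as np, cv2
from scipy.spatial.transform import Rotation as R
from station import bot
def ray(name,u,v):
    c=bot.camera_info(name);K=np.array(c["mtx"]);T=np.array(c["world_from_camera"])
    d=np.linalg.inv(K)@[u,v,1];d=np.array([d[0],-d[1],-d[2]])
    return T[:3,3],T[:3,:3]@d
def at(name,u,v,z):
    o,d=ray(name,u,v);return (o+d*(z-o[2])/d[2]).round(4)
def tri(a,b):
    (o1,d1),(o2,d2)=ray(*a),ray(*b)
    A=np.c_[d1,-d2];s=np.linalg.lstsq(A,o2-o1,rcond=None)[0]
    p,q=o1+d1*s[0],o2+d2*s[1];return ((p+q)/2).round(4),np.linalg.norm(p-q).round(4)
E
python3 - <<'E'
from h import *
for n in("top","side"):
    cv2.imwrite(f"pics/{n}0.png",bot.grab_frame(n));c=bot.camera_info(n);print(n,{k:(np.array(v).round(3).tolist() if not isinstance(v,str) else v) for k,v in c.items()})
s=bot.state();print(s, R.from_rotvec(s["ee_rot"]).as_matrix().round(3),bot.grasp_offset)
E
```

```text
top {'mtx': [[538.941, 0.0, 316.653], [0.0, 538.941, 239.073], [0.0, 0.0, 1.0]], 'world_from_camera': [[0.055, 0.977, -0.207, 0.308], [-0.999, 0.053, -0.013, -0.009], [-0.002, 0.208, 0.978, 1.38], [0.0, 0.0, 0.0, 1.0]]}
side {'mtx': [[472.604, 0.0, 318.629], [0.0, 472.604, 234.76], [0.0, 0.0, 1.0]], 'world_from_camera': [[0.995, 0.036, -0.091, 0.499], [-0.097, 0.494, -0.864, -0.967], [0.014, 0.869, 0.495, 0.602], [0.0, 0.0, 0.0, 1.0]]}
{'clock': 0.1, 'joint_positions': array([-1.33379088,  0.62922404,  0.03843847,  1.51821901, -0.02700047,
        0.99630676, -0.0200015 ]), 'joint_vel': array([ 0.00026517, -0.00207105, -0.00014716, -0.00492747, -0.00033727,
       -0.0003354 , -0.00031578]), 'effort': array([ 2.04590186e-03, -5.50788903e+01,  1.14763074e+00, -1.87118232e+01,
       -5.20132785e-02,  1.92172959e-02,  8.01149372e-05]), 'tool_pos': array([0.19362409, 0.61988936, 0.20468081]), 'ee_rot': array([-4.73787682e-01, -3.10541940e+00,  2.54800249e-03]), 'contact_force': array([ 0.35411026,  0.64107464, -0.26431601]), 'torque': array([ 0.02076048, -0.03870648,  0.00168292]), 'grip_force': 0.0, 'grip_width': 0.9979237526426518} [[-0.955  0.298 -0.   ]
 [ 0.298  0.955 -0.002]
 [-0.    -0.002 -1.   ]] 0.0188
```

View pics/top0.png

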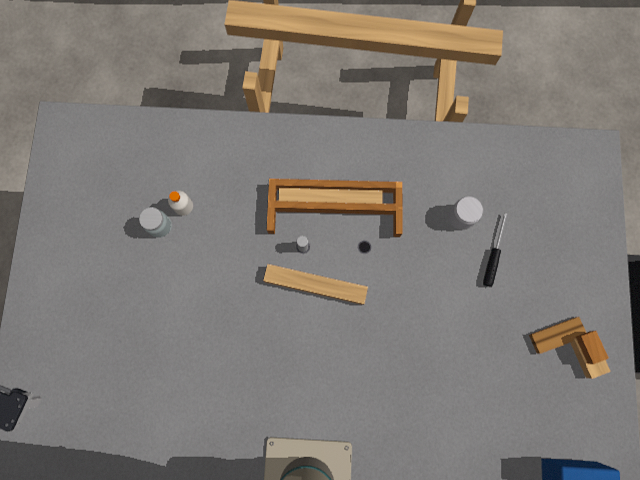

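View pics/side0.png

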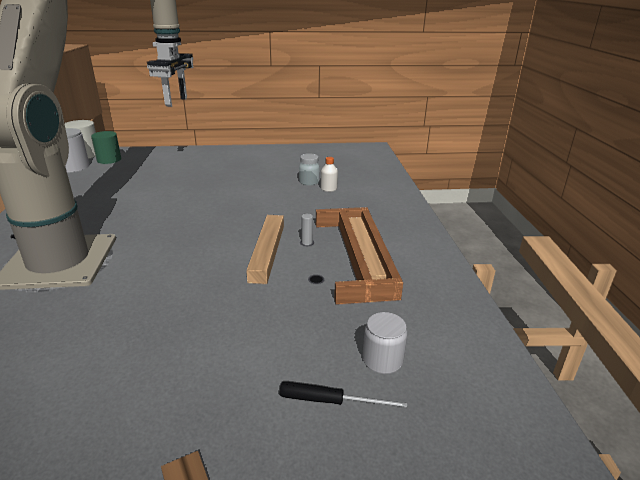

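The top view shows the timber from (264,272) to (367,295), the post on the left at (303,244), the hole at (364,247), and the bay between the walls at (271,206) and (399,209). The side view agrees. I'll enlarge both.

Run:
```python
import cv2
a=cv2.imread("pics/top0.png")[170:310,245:425];cv2.imwrite("pics/topc.png",cv2.resize(a,None,fx=4,fy=4,interpolation=cv2.INTER_CUBIC))
a=cv2.imread("pics/side0.png")[195:315,240:410];cv2.imwrite("pics/sidec.png",cv2.resize(a,None,fx=4,fy=4,interpolation=cv2.INTER_CUBIC))
```

```text
(no output)
```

View pics/topc.png

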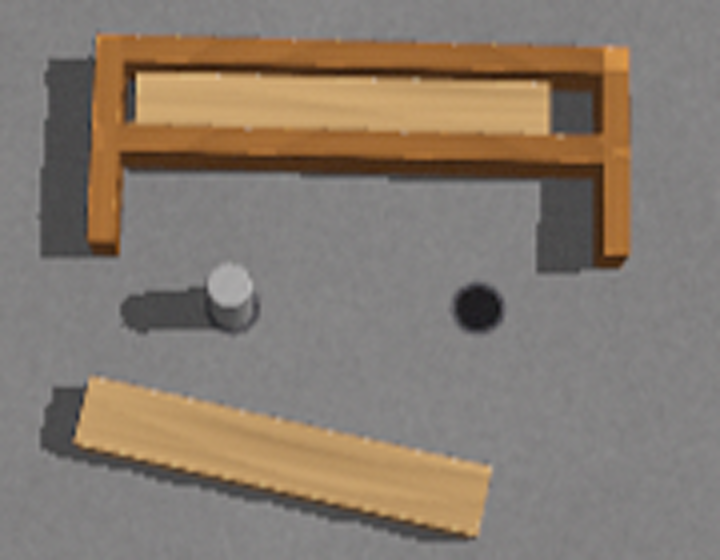

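View pics/sidec.png

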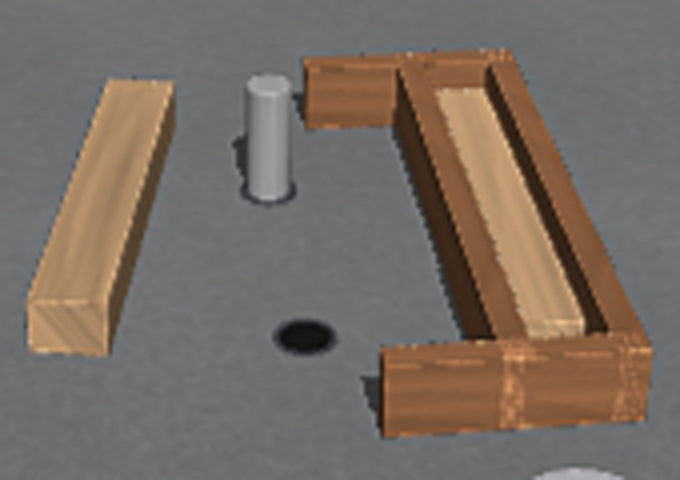

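```bash
cat >> h.py <<'E'
def tc(x,y): return ("top",245+(x+.5)/4-.5,170+(y+.5)/4-.5)
def sc(x,y): return ("side",240+(x+.5)/4-.5,195+(y+.5)/4-.5)
E
python3 - <<'E'
from h import *
T={"NL":((75,443),(108,80)),"FL":((92,377),(175,83)),"NR":((475,537),(29,300)),"FR":((491,467),(108,302))}
P=[]
for k,(a,b) in T.items(): print(k,tri(tc(*a),sc(*b)),at(*tc(*a),.034),at(*sc(*b),.034)); P.append(at(*tc(*a),.034))
P=np.array(P);c=P.mean(0);d=(P[0]+P[1]-P[2]-P[3])/2;print("timber",c,np.linalg.norm(d),"yaw of y-axis",np.degrees(np.arctan2(-d[0],d[1])))
print("post",tri(tc(230,283),sc(269,84)),at(*tc(230,283),.075))
B=[at(*tc(*p),.045) for p in((122,152),(603,162),(119,245),(602,255))];print("bay",B,np.linalg.norm(B[0]-B[1]))
print(tri(tc(122,152),sc(400,68)),tri(tc(603,162),sc(499,346)))
print("base edge",[at(*tc(*p),0) for p in((122,170),(595,181))])
m=(B[0]+B[1])/2;d=B[0]-B[1];th=np.arctan2(-d[0],d[1]);print("bay origin",m,"yaw deg",np.degrees(th))
p=at(*tc(230,283),.075)-m;q=c-m;Rt=np.array([[np.cos(th),np.sin(th)],[-np.sin(th),np.cos(th)]]);print("post in bay",Rt@p[:2],"timber in bay",Rt@q[:2])
print("hole",Rt@(at(*tc(478,308),0)-m)[:2])
E
```

```text
NL (array([0.4787, 0.1366, 0.0359]), np.float64(0.001)) [0.4795 0.1369 0.034 ] [0.4782 0.1402 0.034 ]
FL (array([0.5216, 0.1291, 0.036 ]), np.float64(0.0)) [0.5219 0.1293 0.034 ] [0.5217 0.1329 0.034 ]
NR (array([ 0.435 , -0.116 ,  0.0349]), np.float64(0.0016)) [ 0.4343 -0.1161  0.034 ] [ 0.4357 -0.1144  0.034 ]
FR (array([ 0.478 , -0.1243,  0.0372]), np.float64(0.0002)) [ 0.4785 -0.1246  0.034 ] [ 0.4778 -0.1195  0.034 ]
timber [0.47855  0.006375 0.034   ] 0.2572924260447633 yaw of y-axis -9.914455236247106
post (array([0.5773, 0.044 , 0.0774]), np.float64(0.0018)) [0.5787 0.0442 0.075 ]
bay [array([0.6669, 0.1197, 0.045 ]), array([ 0.6769, -0.1883,  0.045 ]), array([0.6058, 0.1173, 0.045 ]), array([ 0.6159, -0.1892,  0.045 ])] 0.30816229490318897
(array([0.667 , 0.1196, 0.0465]), np.float64(0.001)) (array([ 0.677 , -0.1885,  0.0433]), np.float64(0.0007))
base edge [array([0.6667, 0.1232, 0.    ]), array([ 0.6761, -0.1894,  0.    ])]
bay origin [ 0.6719 -0.0343  0.045 ] yaw deg 1.8595993387455392
post in bay [-0.09060356  0.08148304] timber in bay [-0.19192825  0.04692787]
hole [-0.08798351 -0.07818607]
```

Call:
arm_command([
  {"gripper": 0.7,"translation": [-0.724,-0.576,0],"yaw": 0},
  {"gripper": 0.7,"translation": [-0.724,-0.576,0],"yaw": 0},
  {"gripper": 0.7,"translation": [-0.724,-0.576,0],"yaw": 0},
  {"gripper": 0.7,"translation": [-0.724,-0.576,0],"yaw": 0},
  {"gripper": 0.7,"translation": [-0.724,-0.576,0],"yaw": 0},
  {"gripper": 0.7,"translation": [-0.724,-0.576,0],"yaw": 0},
  {"gripper": 0.7,"translation": [-0.724,-0.576,0],"yaw": 0},
  {"gripper": 0.7,"translation": [-0.724,-0.576,0],"yaw": 0},
  {"gripper": 0.7,"translation": [-0.724,-0.576,0],"yaw": 0},
  {"gripper": 0.7,"translation": [-0.724,-0.576,0],"yaw": 0},
  {"gripper": 0.7,"translation": [-0.724,-0.576,0],"yaw": 0},
  {"gripper": 0.7,"translation": [-0.724,-0.576,0],"yaw": 0},
  {"gripper": 0.7,"translation": [-0.724,-0.576,0],"yaw": 0},
  {"gripper": 0.7,"translation": [-0.724,-0.576,0],"yaw": 0},
  {"gripper": 0.7,"translation": [-0.724,-0.576,0],"yaw": 0},
  {"gripper": 0.7,"translation": [-0.724,-0.576,0],"yaw": 0},
  {"gripper": 0.7,"translation": [-0.724,-0.576,0],"yaw": 0},
  {"gripper": 0.7,"translation": [-0.724,-0.576,0],"yaw": 0},
  {"gripper": 0.7,"translation": [-0.724,-0.576,0],"yaw": 0},
  {"gripper": 0.7,"translation": [-0.724,-0.576,0],"yaw": 0},
])

```text
clock: 1.77
tool_pos: [0.5057, 0.1597, 0.2052]
ee_rot: [-0.474, -3.105, 0.0]
contact_force: [0.4, 0.4, 0.6]
grip_width: 0.147
grip_force: 0.0
```

Call:
arm_command([
  {"gripper": 0.7,"translation": [0,0,0],"yaw": 1},
  {"gripper": 0.7,"translation": [0,0,0],"yaw": 1},
  {"gripper": 0.7,"translation": [0,0,0],"yaw": 1},
  {"gripper": 0.7,"translation": [0,0,0],"yaw": 1},
  {"gripper": 0.7,"translation": [0,0,0],"yaw": 1},
  {"gripper": 0.7,"translation": [0,0,0],"yaw": 1},
  {"gripper": 0.7,"translation": [0,0,0],"yaw": 1},
  {"gripper": 0.7,"translation": [0,0,0],"yaw": 1},
  {"gripper": 0.7,"translation": [0,0,0],"yaw": 1},
  {"gripper": 0.7,"translation": [0,0,0],"yaw": 1},
  {"gripper": 0.7,"translation": [0,0,0],"yaw": 1},
  {"gripper": 0.7,"translation": [0,0,0],"yaw": 1},
  {"gripper": 0.7,"translation": [0,0,0],"yaw": 1},
  {"gripper": 0.7,"translation": [0,0,0],"yaw": 1},
  {"gripper": 0.7,"translation": [0,0,0],"yaw": 1},
  {"gripper": 0.7,"translation": [0,0,0],"yaw": 1},
  {"gripper": 0.7,"translation": [0,0,0],"yaw": 1},
  {"gripper": 0.7,"translation": [0,0,0],"yaw": 1},
  {"gripper": 0.7,"translation": [0,0,0],"yaw": 0},
  {"gripper": 0.7,"translation": [0,0,0],"yaw": 0},
])

```text
clock: 3.43
tool_pos: [0.5051, 0.1611, 0.2052]
ee_rot: [-2.402, -2.025, 0.001]
contact_force: [0.4, 0.7, 0.8]
grip_width: 0.15
grip_force: 0.0
```

```bash
cat >> h.py <<'E'
def show():
    s=bot.state();M=R.from_rotvec(s["ee_rot"]).as_matrix()
    print("t",round(s["clock"],2),"tcp",s["tool_pos"].round(4),"xdir",np.degrees(np.arctan2(M[1,0],M[0,0])).round(1),"ydir",np.degrees(np.arctan2(M[1,1],M[0,1])).round(1),"zz",M[2,2].round(4),"F",s["contact_force"].round(1),"w",round(s["grip_width"],3),"j7",s["joint_positions"][6].round(2));return s,M
def to(p):
    s,M=show();d=np.array(p)-s["tool_pos"];print("units of 30mm in tool axes",(M.T@d/.03).round(2))
E
python3 -c "
from h import *
to((.5055,.1607,.012))"
```

```text
t 3.43 tcp [0.5051 0.1611 0.2052] xdir 80.3 ydir -9.7 zz -1.0 F [0.4 0.7 0.8] w 0.15 j7 -0.24
units of 30mm in tool axes [-0.01  0.02  6.44]
```

Call:
arm_command([
  {"gripper": 0.7,"translation": [0,0,0.8],"yaw": 0},
  {"gripper": 0.7,"translation": [0,0,0.8],"yaw": 0},
  {"gripper": 0.7,"translation": [0,0,0.8],"yaw": 0},
  {"gripper": 0.7,"translation": [0,0,0.8],"yaw": 0},
  {"gripper": 0.7,"translation": [0,0,0.8],"yaw": 0},
  {"gripper": 0.7,"translation": [0,0,0.8],"yaw": 0},
  {"gripper": 0.7,"translation": [0,0,0.8],"yaw": 0},
  {"gripper": 0.7,"translation": [0,0,0.8],"yaw": 0},
  {"gripper": 0.7,"translation": [0,0,0],"yaw": 0},
  {"gripper": 0.7,"translation": [-0.2,0,0],"yaw": 0},
  {"gripper": 0.7,"translation": [-0.2,0,0],"yaw": 0},
  {"gripper": 0.7,"translation": [-0.2,0,0],"yaw": 0},
  {"gripper": 0.7,"translation": [-0.2,0,0],"yaw": 0},
  {"gripper": 0.7,"translation": [-0.2,0,0],"yaw": 0},
  {"gripper": 0.7,"translation": [-0.2,0,0],"yaw": 0},
  {"gripper": 0.7,"translation": [-0.2,0,0],"yaw": 0},
  {"gripper": 0.7,"translation": [-0.2,0,0],"yaw": 0},
  {"gripper": 0.7,"translation": [-0.2,0,0],"yaw": 0},
  {"gripper": 0.7,"translation": [-0.2,0,0],"yaw": 0},
  {"gripper": 0.7,"translation": [-0.2,0,0],"yaw": 0},
])

```text
clock: 5.1
tool_pos: [0.4939, 0.0955, 0.0134]
ee_rot: [-2.404, -2.022, 0.0]
contact_force: [0.3, 3.0, 2.0]
grip_width: 0.147
grip_force: 1.3
```

```bash
cat >> h.py <<'E'
BO=np.array([.6719,-.0343]);BT=np.radians(1.86);BR=np.array([[np.cos(BT),-np.sin(BT)],[np.sin(BT),np.cos(BT)]])
def b2w(p): return BO+BR@np.array(p)
def w2b(p): return BR.T@(np.array(p)[:2]-BO)
def warp(im,name="top",z=.034):
    # output px: col=(0.35-by)*1000, row=(0.1-bx)*1000  (1 mm)
    c=bot.camera_info(name);K=np.array(c["mtx"]);Ti=np.linalg.inv(np.array(c["world_from_camera"]))
    src=[];dst=[]
    for bx,by in((-.4,.3),(-.4,-.3),(.05,.3),(.05,-.3)):
        p=Ti@np.r_[b2w((bx,by)),z,1];q=K@[p[0],-p[1],-p[2]];src.append(q[:2]/q[2]);dst.append(((.35-by)*1e3,(.1-bx)*1e3))
    return cv2.warpPerspective(im,cv2.getPerspectiveTransform(np.float32(src),np.float32(dst)),(700,550))
def timber(im,name="top",tag=None):
    w=warp(im,name);h=cv2.cvtColor(w,cv2.COLOR_BGR2HSV)
    m=cv2.inRange(h,(10,60,130),(28,190,255));m[:95]=0
    m=cv2.morphologyEx(m,cv2.MORPH_OPEN,np.ones((9,9),np.uint8))
    cs,_=cv2.findContours(m,cv2.RETR_EXTERNAL,cv2.CHAIN_APPROX_NONE);k=max(cs,key=cv2.contourArea)
    r=cv2.minAreaRect(k);bx=cv2.boxPoints(r);(cx,cy)=r[0]
    e=sorted([(np.linalg.norm(bx[i]-bx[i-1]),i) for i in range(4)])[-1];v=bx[e[1]]-bx[e[1]-1];v=v if v[0]<0 else -v
    a=np.degrees(np.arctan2(-v[1],-v[0]))
    print(name,"timber bay centre",((100-cy)/1e3).__round__(4),((350-cx)/1e3).__round__(4),"a(left deeper) deg",round(float(a),1),"size",np.round(r[1]))
    if tag: cv2.drawContours(w,[np.int32(bx)],0,(0,0,255),1);cv2.imwrite(f"pics/{tag}.png",w)
E
python3 - <<'E'
from h import *
timber(cv2.imread("pics/top0.png"));timber(cv2.imread("pics/side0.png"),"side")
s,M=show();print("tcp bay",w2b(s["tool_pos"]))
im=bot.grab_frame("top");timber(im,tag="t1");im=bot.grab_frame("side");timber(im,"side")
E
```

```text
top timber bay centre -0.1914 0.0471 a(left deeper) deg 11.6 size [261.  46.]
side timber bay centre -0.1966 0.028 a(left deeper) deg 10.3 size [309.  51.]
t 5.1 tcp [0.4939 0.0955 0.0134] xdir 80.1 ydir -9.9 zz -1.0 F [0.3 3.  2. ] w 0.147 j7 0.03
tcp bay [-0.17369089  0.13548644]
top timber bay centre -0.2039 -0.0067 a(left deeper) deg 11.7 size [248.  46.]
side timber bay centre -0.2081 -0.0203 a(left deeper) deg 10.3 size [305.  51.]
```

View pics/t1.png

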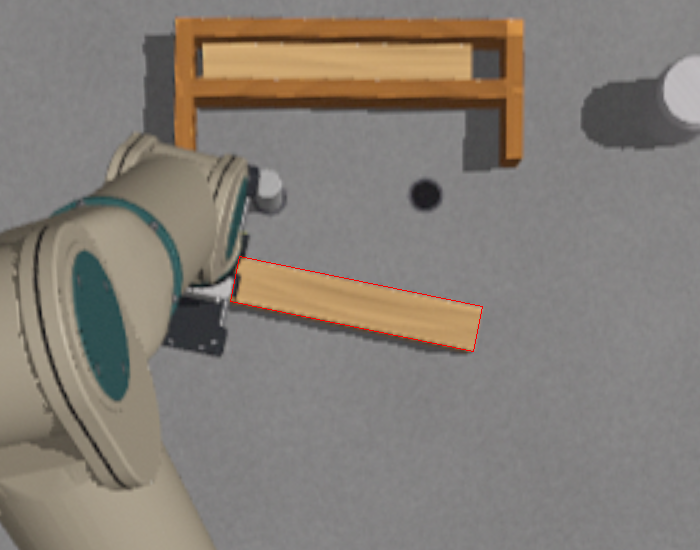

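The picture shows the timber lying straight from (237,258) to (478,350), with the fingers at its left end. The end push keeps the angle, so I'll continue it.

Call:
arm_command([
  {"gripper": 0.7,"translation": [-0.2,0,0],"yaw": 0},
  {"gripper": 0.7,"translation": [-0.2,0,0],"yaw": 0},
  {"gripper": 0.7,"translation": [-0.2,0,0],"yaw": 0},
  {"gripper": 0.7,"translation": [-0.2,0,0],"yaw": 0},
  {"gripper": 0.7,"translation": [-0.2,0,0],"yaw": 0},
  {"gripper": 0.7,"translation": [-0.2,0,0],"yaw": 0},
  {"gripper": 0.7,"translation": [-0.2,0,0],"yaw": 0},
  {"gripper": 0.7,"translation": [-0.2,0,0],"yaw": 0},
  {"gripper": 0.7,"translation": [-0.2,0,0],"yaw": 0},
  {"gripper": 0.7,"translation": [-0.2,0,0],"yaw": 0},
  {"gripper": 0.7,"translation": [-0.2,0,0],"yaw": 0},
  {"gripper": 0.7,"translation": [-0.2,0,0],"yaw": 0},
  {"gripper": 0.7,"translation": [-0.2,0,0],"yaw": 0},
  {"gripper": 0.7,"translation": [-0.2,0,0],"yaw": 0},
  {"gripper": 0.7,"translation": [-0.2,0,0],"yaw": 0},
  {"gripper": 0.7,"translation": [-0.2,0,0],"yaw": 0},
  {"gripper": 0.7,"translation": [-0.2,0,0],"yaw": 0},
  {"gripper": 0.7,"translation": [-0.2,0,0],"yaw": 0},
  {"gripper": 0.7,"translation": [-0.2,0,0],"yaw": 0},
  {"gripper": 0.7,"translation": [-0.2,0,0],"yaw": 0},
])

```text
clock: 6.87
tool_pos: [0.4734, -0.0228, 0.0135]
ee_rot: [-2.404, -2.022, -0.0]
contact_force: [0.7, -0.1, 0.0]
grip_width: 0.154
grip_force: 0.5
```

Run:
```python
from h import *
s,M=show();print("tcp bay",w2b(s["tool_pos"]))
timber(bot.grab_frame("top"),tag="t2");timber(bot.grab_frame("side"),"side")
```

```text
t 6.87 tcp [ 0.4734 -0.0228  0.0135] xdir 80.1 ydir -9.9 zz -1.0 F [ 0.7 -0.1  0. ] w 0.154 j7 0.22
tcp bay [-0.19799381  0.0179664 ]
top timber bay centre -0.2296 -0.1313 a(left deeper) deg 11.7 size [233.  46.]
side timber bay centre -0.2316 -0.1351 a(left deeper) deg 10.3 size [297.  50.]
```

Call:
arm_command([
  {"gripper": 0.7,"translation": [1,0,0],"yaw": 0},
  {"gripper": 0.7,"translation": [0.3,0,0],"yaw": 0},
  {"gripper": -1,"translation": [0,0,-1],"yaw": 0},
  {"gripper": -1,"translation": [0,0,-1],"yaw": 0},
  {"gripper": -1,"translation": [-0.914,-0.3,0],"yaw": 0},
  {"gripper": -1,"translation": [-0.914,-0.3,0],"yaw": 0},
  {"gripper": -1,"translation": [-0.914,-0.3,0],"yaw": 0},
  {"gripper": -1,"translation": [-0.914,-0.3,0],"yaw": 0},
  {"gripper": -1,"translation": [-0.914,-0.3,0],"yaw": 0},
  {"gripper": -1,"translation": [0,0,0],"yaw": 1},
  {"gripper": -1,"translation": [0,0,0],"yaw": 1},
  {"gripper": -1,"translation": [0,0,0],"yaw": 1},
  {"gripper": -1,"translation": [0,0,0],"yaw": 1},
  {"gripper": -1,"translation": [0,0,0],"yaw": 1},
  {"gripper": -1,"translation": [0,0,0],"yaw": 1},
  {"gripper": -1,"translation": [0,0,0],"yaw": 1},
  {"gripper": -1,"translation": [0,0,0],"yaw": 1},
  {"gripper": -1,"translation": [0,0,0],"yaw": 1},
  {"gripper": -1,"translation": [0,0,0],"yaw": 1},
  {"gripper": -1,"translation": [0,0,0],"yaw": 1},
])

```text
clock: 8.63
tool_pos: [0.4124, -0.1109, 0.0735]
ee_rot: [3.038, 0.802, 0.0]
contact_force: [1.6, 0.8, 0.3]
grip_width: 0.999
grip_force: 0.0
```

Call:
arm_command([
  {"gripper": -1,"translation": [0,0,0],"yaw": 0.96},
  {"gripper": -1,"translation": [0,0,0],"yaw": 0.96},
  {"gripper": -1,"translation": [0,0,0],"yaw": 0.96},
  {"gripper": -1,"translation": [0,0,0],"yaw": 0.96},
  {"gripper": -1,"translation": [0,0,0],"yaw": 0.96},
  {"gripper": -1,"translation": [0,0,0],"yaw": 0.96},
  {"gripper": -1,"translation": [0,0,0],"yaw": 0.96},
  {"gripper": -1,"translation": [0,0,0],"yaw": 0.96},
  {"gripper": -1,"translation": [0,0,0],"yaw": 0.96},
  {"gripper": -1,"translation": [0,0,0],"yaw": 0},
])

```text
clock: 9.47
tool_pos: [0.4123, -0.1109, 0.0734]
ee_rot: [3.129, -0.271, -0.001]
contact_force: [1.0, 0.1, -0.1]
grip_width: 0.999
grip_force: 0.0
```

Run:
```python
from h import *
to([*b2w((-.263,-.070)),.013])
timber(bot.grab_frame("side"),"side");cv2.imwrite("pics/w3.png",bot.grab_frame("side"))
```

```text
t 9.47 tcp [ 0.4123 -0.1109  0.0734] xdir -9.9 ydir -99.9 zz -1.0 F [ 1.   0.1 -0.1] w 0.999 j7 -0.64
units of 30mm in tool axes [-0.02  0.07  2.01]
side timber bay centre -0.2315 -0.1348 a(left deeper) deg 10.3 size [298.  50.]
```

Call:
arm_command([
  {"gripper": -1,"translation": [0,0,0.67],"yaw": 0},
  {"gripper": -1,"translation": [0,0,0.67],"yaw": 0},
  {"gripper": -1,"translation": [0,0,0.67],"yaw": 0},
  {"gripper": -1,"translation": [0.18,0,0],"yaw": 0},
  {"gripper": -1,"translation": [0.18,0,0],"yaw": 0},
  {"gripper": -1,"translation": [0.18,0,0],"yaw": 0},
  {"gripper": -1,"translation": [0.16,-0.03,0],"yaw": 0.4},
  {"gripper": -1,"translation": [0.16,-0.03,0],"yaw": 0.4},
  {"gripper": -1,"translation": [0.16,-0.03,0],"yaw": 0.4},
  {"gripper": -1,"translation": [0.16,-0.03,0],"yaw": 0.4},
  {"gripper": -1,"translation": [0.16,-0.03,0],"yaw": 0.4},
  {"gripper": -1,"translation": [0.16,-0.03,0],"yaw": 0.4},
  {"gripper": -1,"translation": [0.16,-0.03,0],"yaw": 0.4},
  {"gripper": -1,"translation": [0.16,-0.03,0],"yaw": 0.4},
  {"gripper": -1,"translation": [0.16,-0.03,0],"yaw": 0.4},
  {"gripper": -1,"translation": [0.16,-0.03,0],"yaw": 0.4},
])

```text
clock: 10.9
tool_pos: [0.4779, -0.1204, 0.0146]
ee_rot: [3.046, -0.765, 0.003]
contact_force: [-0.5, 0.4, -0.8]
grip_width: 1.0
grip_force: 0.3
```

Run:
```python
from h import *
s,M=show();print("tcp bay",w2b(s["tool_pos"]))
timber(bot.grab_frame("top"),tag="t3");timber(bot.grab_frame("side"),"side")
```

```text
t 10.9 tcp [ 0.4779 -0.1204  0.0146] xdir -28.2 ydir -118.2 zz -1.0 F [-0.5  0.4 -0.8] w 1.0 j7 -0.88
tcp bay [-0.19666987 -0.0797242 ]
top timber bay centre -0.2367 -0.2125 a(left deeper) deg 30.3 size [75. 46.]
side timber bay centre -0.1951 -0.1453 a(left deeper) deg 27.8 size [294.  61.]
```

View pics/t3.png

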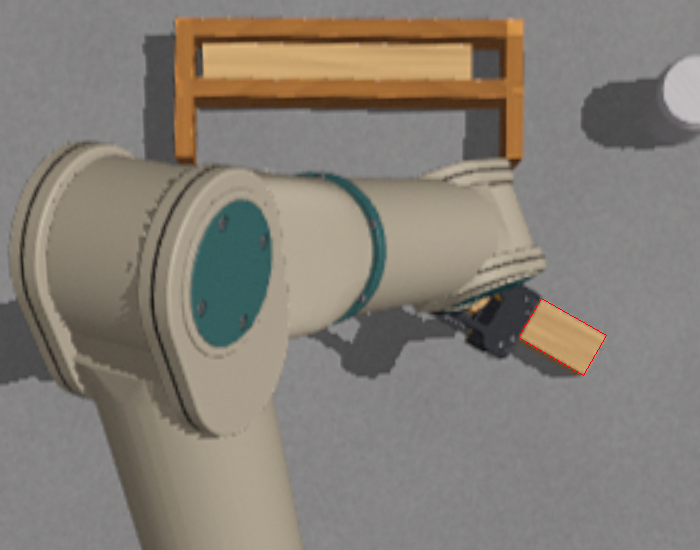

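The picture shows the timber turned to 30°, its right end at (605,335)–(585,375), with the rest hidden by the arm. I'll push it about 27 mm deeper so it clears the post line, then go round to the right end.

Call:
arm_command([
  {"gripper": -1,"translation": [0.18,0,0],"yaw": 0},
  {"gripper": -1,"translation": [0.18,0,0],"yaw": 0},
  {"gripper": -1,"translation": [0.18,0,0],"yaw": 0},
  {"gripper": -1,"translation": [0.18,0,0],"yaw": 0},
  {"gripper": -1,"translation": [0.18,0,0],"yaw": 0},
  {"gripper": -1,"translation": [-1,0,0],"yaw": 0},
  {"gripper": 0.7,"translation": [0,0,-1],"yaw": 0},
  {"gripper": 0.7,"translation": [0,0,-1],"yaw": 0},
  {"gripper": 0.7,"translation": [0.286,0.929,0],"yaw": 0},
  {"gripper": 0.7,"translation": [0.286,0.929,0],"yaw": 0},
  {"gripper": 0.7,"translation": [0.286,0.929,0],"yaw": 0},
  {"gripper": 0.7,"translation": [0.286,0.929,0],"yaw": 0},
  {"gripper": 0.7,"translation": [0.286,0.929,0],"yaw": 0},
  {"gripper": 0.7,"translation": [0.286,0.929,0],"yaw": 0},
  {"gripper": 0.7,"translation": [0.286,0.929,0],"yaw": 0},
  {"gripper": 0.7,"translation": [0,0,0],"yaw": -1},
  {"gripper": 0.7,"translation": [0,0,0],"yaw": -1},
  {"gripper": 0.7,"translation": [0,0,0],"yaw": -1},
  {"gripper": 0.7,"translation": [0,0,0],"yaw": -1},
  {"gripper": 0.7,"translation": [0,0,0],"yaw": -1},
])

```text
clock: 12.67
tool_pos: [0.4353, -0.3207, 0.0733]
ee_rot: [3.137, -0.14, 0.002]
contact_force: [-0.4, -0.0, -0.3]
grip_width: 0.153
grip_force: 0.0
```

Call:
arm_command([
  {"gripper": 0.7,"translation": [0,0,0],"yaw": -0.976},
  {"gripper": 0.7,"translation": [0,0,0],"yaw": -0.976},
  {"gripper": 0.7,"translation": [0,0,0],"yaw": -0.976},
  {"gripper": 0.7,"translation": [0,0,0],"yaw": -0.976},
  {"gripper": 0.7,"translation": [0,0,0],"yaw": -0.976},
  {"gripper": 0.7,"translation": [0,0,0],"yaw": -0.976},
  {"gripper": 0.7,"translation": [0,0,0],"yaw": -0.976},
  {"gripper": 0.7,"translation": [0,0,0],"yaw": -0.976},
  {"gripper": 0.7,"translation": [0,0,0],"yaw": -0.976},
  {"gripper": 0.7,"translation": [0,0,0],"yaw": -0.976},
  {"gripper": 0.7,"translation": [0,0,0],"yaw": -0.976},
  {"gripper": 0.7,"translation": [0,0,0],"yaw": -0.976},
  {"gripper": 0.7,"translation": [0,0,0],"yaw": -0.976},
  {"gripper": 0.7,"translation": [0,0,0],"yaw": -0.976},
  {"gripper": 0.7,"translation": [0,0,0],"yaw": -0.976},
  {"gripper": 0.7,"translation": [0,0,0],"yaw": 0},
])

```text
clock: 14.0
tool_pos: [0.4353, -0.3206, 0.0734]
ee_rot: [2.693, 1.614, 0.001]
contact_force: [-0.6, 0.1, 0.3]
grip_width: 0.151
grip_force: 0.0
```

Run:
```python
from h import *
s,M=show();print("tcp bay",w2b(s["tool_pos"]))
timber(bot.grab_frame("top"),tag="t4");timber(bot.grab_frame("side"),"side")
```

```text
t 14.0 tcp [ 0.4353 -0.3206  0.0734] xdir 61.9 ydir -28.1 zz -1.0 F [-0.6  0.1  0.3] w 0.151 j7 0.44
tcp bay [-0.24576114 -0.27848438]
top timber bay centre -0.14 -0.1033 a(left deeper) deg 30.3 size [160.  46.]
side timber bay centre -0.1408 -0.1067 a(left deeper) deg 30.1 size [170.  51.]
```

View pics/t4.png

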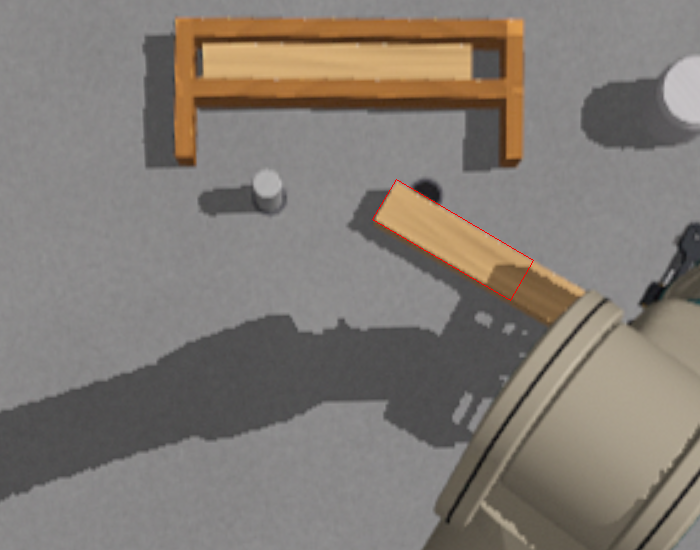

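The picture shows the timber at 30° with its left end at (385,200). Its line runs behind the post at (268,190). Next I'll push along its axis from the right end.

Call:
arm_command([
  {"gripper": 0.7,"translation": [0,0.13,0.5],"yaw": 0},
  {"gripper": 0.7,"translation": [0,0,0.5],"yaw": 0},
  {"gripper": 0.7,"translation": [0,0,0.5],"yaw": 0},
  {"gripper": 0.7,"translation": [0,0,0.5],"yaw": 0},
  {"gripper": 0.7,"translation": [0.18,0,0],"yaw": 0},
  {"gripper": 0.7,"translation": [0.18,0,0],"yaw": 0},
  {"gripper": 0.7,"translation": [0.18,0,0],"yaw": 0},
  {"gripper": 0.7,"translation": [0.18,0,0],"yaw": 0},
  {"gripper": 0.7,"translation": [0.18,0,0],"yaw": 0},
  {"gripper": 0.7,"translation": [0.18,0,0],"yaw": 0},
  {"gripper": 0.7,"translation": [0.18,0,0],"yaw": 0},
  {"gripper": 0.7,"translation": [0.18,0,0],"yaw": 0},
  {"gripper": 0.7,"translation": [0.18,0,0],"yaw": 0},
  {"gripper": 0.7,"translation": [0.18,0,0],"yaw": 0},
  {"gripper": 0.7,"translation": [0.18,0,0],"yaw": 0},
  {"gripper": 0.7,"translation": [0.18,0,0],"yaw": 0},
  {"gripper": 0.7,"translation": [0.18,0,0],"yaw": 0},
  {"gripper": 0.7,"translation": [0.18,0,0],"yaw": 0},
  {"gripper": 0.7,"translation": [0.18,0,0],"yaw": 0},
  {"gripper": 0.7,"translation": [0.18,0,0],"yaw": 0},
])

```text
clock: 15.77
tool_pos: [0.479, -0.2444, 0.0131]
ee_rot: [-2.695, -1.613, 0.0]
contact_force: [-1.3, -2.8, 1.9]
grip_width: 0.15
grip_force: 1.3
```

Run:
```python
from h import *
s,M=show();print("tcp bay",w2b(s["tool_pos"]))
timber(bot.grab_frame("top"),tag="t5");timber(bot.grab_frame("side"),"side")
```

```text
t 15.77 tcp [ 0.479  -0.2444  0.0131] xdir 61.8 ydir -28.2 zz -1.0 F [-1.3 -2.8  1.9] w 0.15 j7 0.35
tcp bay [-0.19957575 -0.20370912]
top timber bay centre -0.0987 -0.0321 a(left deeper) deg 29.9 size [144.  46.]
side timber bay centre -0.0289 0.1522 a(left deeper) deg 5.2 size [100.  62.]
```

Call:
arm_command([
  {"gripper": 0.7,"translation": [0.2,0,0],"yaw": 0},
  {"gripper": 0.7,"translation": [0.2,0,0],"yaw": 0},
  {"gripper": 0.7,"translation": [0.2,0,0],"yaw": 0},
  {"gripper": 0.7,"translation": [0.2,0,0],"yaw": 0},
  {"gripper": 0.7,"translation": [0.2,0,0],"yaw": 0},
  {"gripper": 0.7,"translation": [0.2,0,0],"yaw": 0},
  {"gripper": 0.7,"translation": [0.2,0,0],"yaw": 0},
  {"gripper": 0.7,"translation": [0.2,0,0],"yaw": 0},
  {"gripper": 0.7,"translation": [0.2,0,0],"yaw": 0},
  {"gripper": 0.7,"translation": [0.2,0,0],"yaw": 0},
  {"gripper": 0.7,"translation": [0.2,0,0],"yaw": 0},
  {"gripper": 0.7,"translation": [0.2,0,0],"yaw": 0},
  {"gripper": 0.7,"translation": [-1,0,0],"yaw": 0},
  {"gripper": 0.7,"translation": [0,0,-1],"yaw": 0},
  {"gripper": 0.7,"translation": [0,0,-1],"yaw": 0},
  {"gripper": 0.7,"translation": [0,0,0],"yaw": 0},
])

```text
clock: 17.2
tool_pos: [0.5016, -0.2096, 0.0774]
ee_rot: [2.691, 1.609, 0.007]
contact_force: [-0.2, 0.5, 1.1]
grip_width: 0.152
grip_force: 0.0
```

Run:
```python
from h import *
s,M=show();print("tcp bay",w2b(s["tool_pos"]))
timber(bot.grab_frame("top"),tag="t6")
```

```text
t 17.2 tcp [ 0.5016 -0.2096  0.0774] xdir 61.7 ydir -28.3 zz -1.0 F [-0.2  0.5  1.1] w 0.152 j7 0.24
tcp bay [-0.17590756 -0.16965295]
top timber bay centre -0.0667 0.0232 a(left deeper) deg 30.0 size [165.  46.]
```

View pics/t6.png

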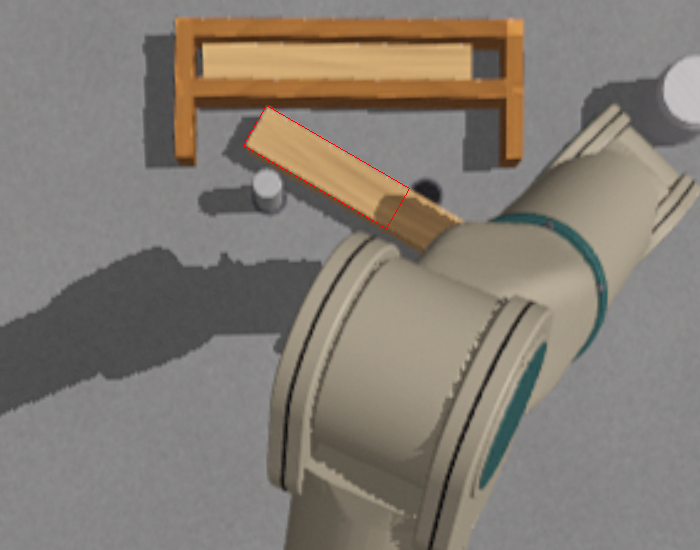

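The picture shows the timber with its left end, about (257,127), behind the post at (268,190) and still at 30°. Next I'll swing it partway from the near side.

Call:
arm_command([
  {"gripper": 0.7,"translation": [0.894,-0.314,0],"yaw": 0},
  {"gripper": 0.7,"translation": [0.894,-0.314,0],"yaw": 0},
  {"gripper": 0.7,"translation": [0.894,-0.314,0],"yaw": 0},
  {"gripper": 0.7,"translation": [0.894,-0.314,0],"yaw": 0},
  {"gripper": 0.7,"translation": [0.894,-0.314,0],"yaw": 0},
  {"gripper": -1,"translation": [0,0,0],"yaw": 1},
  {"gripper": -1,"translation": [0,0,0],"yaw": 1},
  {"gripper": -1,"translation": [0,0,0],"yaw": 1},
  {"gripper": -1,"translation": [0,0,0],"yaw": 1},
  {"gripper": -1,"translation": [0,0,0],"yaw": 1},
  {"gripper": -1,"translation": [0,0,0],"yaw": 1},
  {"gripper": -1,"translation": [0,0,0],"yaw": 1},
  {"gripper": -1,"translation": [0,0,0],"yaw": 1},
  {"gripper": -1,"translation": [0,0,0],"yaw": 1},
  {"gripper": -1,"translation": [0,0,0],"yaw": 1},
  {"gripper": -1,"translation": [0,0,0],"yaw": 1},
  {"gripper": -1,"translation": [0,0,0],"yaw": 1},
  {"gripper": -1,"translation": [0,0,0],"yaw": 1},
  {"gripper": -1,"translation": [0,0,0],"yaw": 1},
  {"gripper": -1,"translation": [0,0,0],"yaw": 1},
])

```text
clock: 18.92
tool_pos: [0.5201, -0.0665, 0.0722]
ee_rot: [-3.135, 0.195, 0.002]
contact_force: [0.7, 0.1, -1.0]
grip_width: 1.0
grip_force: 0.0
```

Call:
arm_command([
  {"gripper": -1,"translation": [0,0,0],"yaw": 0.927},
  {"gripper": -1,"translation": [0,0,0],"yaw": 0.927},
  {"gripper": -1,"translation": [0,0,0],"yaw": 0.927},
  {"gripper": -1,"translation": [0,0,0],"yaw": 0.927},
  {"gripper": -1,"translation": [0,0,0],"yaw": 0.927},
  {"gripper": -1,"translation": [0,0,0.54],"yaw": 0},
  {"gripper": -1,"translation": [0,0,0.54],"yaw": 0},
  {"gripper": -1,"translation": [0,0,0.54],"yaw": 0},
  {"gripper": -1,"translation": [0,0,0.5],"yaw": 0},
  {"gripper": -1,"translation": [0.17,0,0],"yaw": 0},
  {"gripper": -1,"translation": [0.17,0,0],"yaw": 0},
  {"gripper": -1,"translation": [0.17,0,0],"yaw": 0},
  {"gripper": -1,"translation": [0.15,0.035,0],"yaw": -0.43},
  {"gripper": -1,"translation": [0.15,0.035,0],"yaw": -0.43},
  {"gripper": -1,"translation": [0.15,0.035,0],"yaw": -0.43},
  {"gripper": -1,"translation": [0.15,0.035,0],"yaw": -0.43},
  {"gripper": -1,"translation": [0.15,0.035,0],"yaw": -0.43},
  {"gripper": -1,"translation": [0.15,0.035,0],"yaw": -0.43},
  {"gripper": -1,"translation": [0.15,0.035,0],"yaw": -0.43},
  {"gripper": -1,"translation": [0.15,0.035,0],"yaw": -0.43},
])

```text
clock: 20.58
tool_pos: [0.5647, -0.0958, 0.0096]
ee_rot: [3.124, -0.335, -0.0]
contact_force: [-2.1, 0.7, 1.6]
grip_width: 0.999
grip_force: 0.7
```

Run:
```python
from h import *
s,M=show();print("tcp bay",w2b(s["tool_pos"]))
timber(bot.grab_frame("top"),tag="t7")
```

```text
t 20.58 tcp [ 0.5647 -0.0958  0.0096] xdir -12.2 ydir -102.2 zz -1.0 F [-2.1  0.7  1.6] w 0.999 j7 -0.85
tcp bay [-0.10916026 -0.05802103]
top timber bay centre -0.0055 -0.165 a(left deeper) deg 90.0 size [21. 16.]
```

View pics/t7.png

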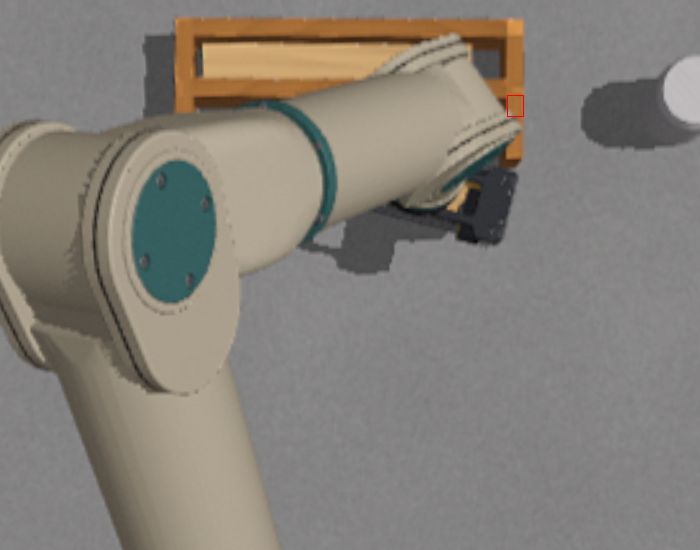

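The picture shows the arm covering the timber; only the gripper at (490,205) is visible. Tool yaw puts the timber at about 14°. Next I'll nudge it along its axis from the right end with the shut fingers.

Call:
arm_command([
  {"gripper": -1,"translation": [-1,0,0],"yaw": 0},
  {"gripper": 1,"translation": [0,0,-1],"yaw": 0},
  {"gripper": 1,"translation": [0,0,-1],"yaw": 0},
  {"gripper": 1,"translation": [0.4,0.8,0],"yaw": 0},
  {"gripper": 1,"translation": [0.4,0.8,0],"yaw": 0},
  {"gripper": 1,"translation": [0.4,0.8,0],"yaw": 0},
  {"gripper": 1,"translation": [0.4,0.8,0],"yaw": 0},
  {"gripper": 1,"translation": [0.4,0.8,0],"yaw": 0},
  {"gripper": 1,"translation": [0,0,0],"yaw": 0},
])

```text
clock: 21.38
tool_pos: [0.5689, -0.2268, 0.0706]
ee_rot: [3.116, -0.347, 0.006]
contact_force: [0.2, -1.0, 0.2]
grip_width: 0.469
grip_force: 0.0
```

Run:
```python
from h import *
s,M=show();print("tcp bay",w2b(s["tool_pos"]))
a=warp(bot.grab_frame("top"));b=warp(bot.grab_frame("side"),"side")
cv2.imwrite("pics/t8.png",np.hstack([cv2.resize(x[60:360,130:560],(400,280)) for x in(a,b)]))
```

```text
t 21.38 tcp [ 0.5689 -0.2268  0.0706] xdir -12.7 ydir -102.7 zz -1.0 F [ 0.2 -1.   0.2] w 0.469 j7 -0.78
tcp bay [-0.10917078 -0.18908047]
```

View pics/t8.png

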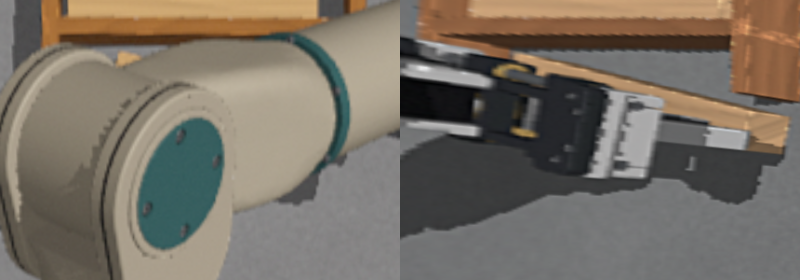

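The left half shows the timber's left tip at (120,58), inside the bay behind the post. The right half shows its right end at about (750,115), just in front of the right wall, as computed.

Call:
arm_command([
  {"gripper": 1,"translation": [0,0,0],"yaw": 0},
  {"gripper": 1,"translation": [0,0,0],"yaw": 0},
  {"gripper": 1,"translation": [0,0,0],"yaw": 0},
  {"gripper": 1,"translation": [0,0,0.48],"yaw": 0},
  {"gripper": 1,"translation": [0,0,0.48],"yaw": 0},
  {"gripper": 1,"translation": [0,0,0.48],"yaw": 0},
  {"gripper": 1,"translation": [0,0,0.48],"yaw": 0},
  {"gripper": 1,"translation": [0,-0.19,0],"yaw": 0},
  {"gripper": 1,"translation": [0,-0.19,0],"yaw": 0},
  {"gripper": 1,"translation": [0,-0.19,0],"yaw": 0},
  {"gripper": 1,"translation": [0,-0.19,0],"yaw": 0},
  {"gripper": 1,"translation": [0,-0.19,0],"yaw": 0},
  {"gripper": 1,"translation": [0,-0.19,0],"yaw": 0},
  {"gripper": 1,"translation": [0,-0.19,0],"yaw": 0},
  {"gripper": 1,"translation": [0,-0.19,0],"yaw": 0},
  {"gripper": 1,"translation": [0,-0.19,0],"yaw": 0},
  {"gripper": 1,"translation": [0,-0.19,0],"yaw": 0},
])

```text
clock: 22.9
tool_pos: [0.5806, -0.1639, 0.0125]
ee_rot: [3.122, -0.341, 0.002]
contact_force: [-0.8, -1.7, 1.2]
grip_width: 0.005
grip_force: 1.3
```

Run:
```python
from h import *
s,M=show();print("tcp bay",w2b(s["tool_pos"]))
```

```text
t 22.9 tcp [ 0.5806 -0.1639  0.0125] xdir -12.4 ydir -102.4 zz -1.0 F [-0.8 -1.7  1.2] w 0.005 j7 -0.8
tcp bay [-0.09549526 -0.12652788]
```

Call:
arm_command([
  {"gripper": 1,"translation": [0,0.7,0],"yaw": 0},
  {"gripper": 1,"translation": [-1,0,0],"yaw": 0},
  {"gripper": -1,"translation": [-1,0,0],"yaw": 0},
  {"gripper": -1,"translation": [0,-0.79,0],"yaw": 0},
  {"gripper": -1,"translation": [0,-0.79,0],"yaw": 0},
  {"gripper": -1,"translation": [0,-0.79,0],"yaw": 0},
  {"gripper": -1,"translation": [0,-0.79,0],"yaw": 0},
  {"gripper": -1,"translation": [0,-0.79,0],"yaw": 0},
  {"gripper": -1,"translation": [0,0,0],"yaw": 0},
  {"gripper": -1,"translation": [0,0,0],"yaw": 0},
  {"gripper": -1,"translation": [0,0,0],"yaw": 0},
  {"gripper": -1,"translation": [0,0,0],"yaw": 0},
  {"gripper": -1,"translation": [0,0,0],"yaw": 0},
  {"gripper": -1,"translation": [0,0,0],"yaw": 0},
  {"gripper": -1,"translation": [0,0,0],"yaw": 0},
  {"gripper": -1,"translation": [0,0,0],"yaw": 0},
])

```text
clock: 24.23
tool_pos: [0.5425, -0.0558, 0.012]
ee_rot: [3.123, -0.341, -0.0]
contact_force: [-0.1, 0.7, -0.7]
grip_width: 0.964
grip_force: 0.0
```

Run:
```python
from h import *
s,M=show();p=w2b(s["tool_pos"]);print("tcp bay",p)
a=np.radians(14.2);u=np.array([np.sin(a),np.cos(a)]);m=np.array([np.cos(a),-np.sin(a)])
c=np.array([-.061,.0117]);print("tool u,m",(p-c)@u,(p-c)@m)
cv2.imwrite("pics/s9.png",bot.grab_frame("side"));timber(bot.grab_frame("top"))
```

```text
t 24.23 tcp [ 0.5425 -0.0558  0.012 ] xdir -12.5 ydir -102.5 zz -1.0 F [-0.1  0.7 -0.7] w 0.964 j7 -0.88
tcp bay [-0.13006612 -0.01732682]
tool u,m -0.04508234156946526 -0.059835340238589475
top timber bay centre -0.0265 -0.165 a(left deeper) deg 90.0 size [63. 16.]
```

Call:
arm_command([
  {"gripper": -1,"translation": [0.25,0,0],"yaw": 0},
  {"gripper": -1,"translation": [0.25,0,0],"yaw": 0},
  {"gripper": -1,"translation": [0.25,0,0],"yaw": 0},
  {"gripper": -1,"translation": [0.22,0,0],"yaw": 0},
  {"gripper": -1,"translation": [0.12,0.025,0],"yaw": -0.31},
  {"gripper": -1,"translation": [0.12,0.025,0],"yaw": -0.31},
  {"gripper": -1,"translation": [0.12,0.025,0],"yaw": -0.31},
  {"gripper": -1,"translation": [0.12,0.025,0],"yaw": -0.31},
  {"gripper": -1,"translation": [0.12,0.025,0],"yaw": -0.31},
  {"gripper": -1,"translation": [0.12,0.025,0],"yaw": -0.31},
  {"gripper": -1,"translation": [0.12,0.025,0],"yaw": -0.31},
  {"gripper": -1,"translation": [0.12,0.025,0],"yaw": -0.31},
  {"gripper": -1,"translation": [0.12,0.025,0],"yaw": -0.31},
  {"gripper": -1,"translation": [0.12,0.025,0],"yaw": -0.31},
])

```text
clock: 25.5
tool_pos: [0.6061, -0.0729, 0.012]
ee_rot: [-3.141, -0.053, 0.0]
contact_force: [-1.3, 0.3, -0.1]
grip_width: 0.997
grip_force: 0.4
```

Run:
```python
from h import *
s,M=show();print("tcp bay",w2b(s["tool_pos"]))
```

```text
t 25.5 tcp [ 0.6061 -0.0729  0.012 ] xdir 1.9 ydir -88.1 zz -1.0 F [-1.3  0.3 -0.1] w 0.997 j7 -0.76
tcp bay [-0.0670005 -0.0364572]
```

Call:
arm_command([
  {"gripper": -1,"translation": [-0.2,0,0],"yaw": 0},
  {"gripper": -1,"translation": [0,-0.7,0],"yaw": 0},
  {"gripper": -1,"translation": [0.1,0,0],"yaw": 0},
  {"gripper": -1,"translation": [0.1,0,0],"yaw": 0},
  {"gripper": -1,"translation": [0.1,0,0],"yaw": 0},
  {"gripper": -1,"translation": [0.1,0,0],"yaw": 0},
  {"gripper": -1,"translation": [0.08,0,0],"yaw": 0},
  {"gripper": -1,"translation": [0.08,0,0],"yaw": 0},
  {"gripper": -1,"translation": [0.05,0,0],"yaw": 0},
  {"gripper": -1,"translation": [0.05,0,0],"yaw": 0},
  {"gripper": -1,"translation": [0,0,0],"yaw": 0},
])

```text
clock: 26.42
tool_pos: [0.6184, -0.0521, 0.0119]
ee_rot: [3.141, 0.047, -0.002]
contact_force: [-4.5, 0.0, 3.4]
grip_width: 0.999
grip_force: 2.0
```

Run:
```python
from h import *
s,M=show();print("tcp bay",w2b(s["tool_pos"]))
```

```text
t 26.42 tcp [ 0.6184 -0.0521  0.0119] xdir 1.7 ydir -88.3 zz -1.0 F [-4.5  0.   3.4] w 0.999 j7 -0.81
tcp bay [-0.05401695 -0.01608537]
```

Force is 4.5 N, so it is either close to the board or touching it. I'll push a few more millimetres slowly.

Call:
arm_command([
  {"gripper": -1,"translation": [0.04,0,0],"yaw": 0},
  {"gripper": -1,"translation": [0.04,0,0],"yaw": 0},
  {"gripper": -1,"translation": [0.04,0,0],"yaw": 0},
  {"gripper": -1,"translation": [0,0,0],"yaw": 0},
])

```text
clock: 26.75
tool_pos: [0.6185, -0.052, 0.0118]
ee_rot: [-3.14, -0.046, 0.011]
contact_force: [-11.4, 0.8, 9.4]
grip_width: 0.998
grip_force: 5.6
```

Run:
```python
from h import *
s,M=show();print("tcp bay",w2b(s["tool_pos"]))
```

```text
t 26.75 tcp [ 0.6185 -0.052   0.0118] xdir 1.7 ydir -88.3 zz -1.0 F [-11.4   0.8   9.4] w 0.998 j7 -0.81
tcp bay [-0.05391686 -0.01596469]
```

Call:
arm_command([
  {"gripper": -1,"translation": [-0.3,0,0],"yaw": 0},
  {"gripper": -1,"translation": [-0.7,0,0],"yaw": 0},
  {"gripper": -1,"translation": [-1,0,0],"yaw": 0},
  {"gripper": -1,"translation": [-1,0,0],"yaw": 0},
  {"gripper": -1,"translation": [0,0,-1],"yaw": 0},
  {"gripper": -1,"translation": [0,0,-1],"yaw": 0},
  {"gripper": -1,"translation": [0,0,-1],"yaw": 0},
  {"gripper": -1,"translation": [0,0,-1],"yaw": 0},
  {"gripper": -1,"translation": [-0.1,1,0],"yaw": 0},
  {"gripper": -1,"translation": [-0.1,1,0],"yaw": 0},
  {"gripper": -1,"translation": [-0.1,1,0],"yaw": 0},
  {"gripper": -1,"translation": [-0.1,1,0],"yaw": 0},
  {"gripper": -1,"translation": [-0.1,1,0],"yaw": 0},
  {"gripper": -1,"translation": [-0.1,1,0],"yaw": 0},
  {"gripper": -1,"translation": [-0.1,1,0],"yaw": 0},
  {"gripper": -1,"translation": [-0.1,1,0],"yaw": 0},
  {"gripper": -1,"translation": [-0.1,1,0],"yaw": 0},
  {"gripper": -1,"translation": [-0.1,1,0],"yaw": 0},
  {"gripper": -1,"translation": [-0.1,1,0],"yaw": 0},
  {"gripper": -1,"translation": [-0.1,1,0],"yaw": 0},
])

```text
clock: 28.42
tool_pos: [0.5089, -0.417, 0.1322]
ee_rot: [3.14, 0.049, 0.003]
contact_force: [0.8, -0.7, -0.6]
grip_width: 1.001
grip_force: 0.0
```

Run:
```python
from h import *
s,M=show()
w=warp(bot.grab_frame("top"));cv2.imwrite("pics/t10.png",w)
h=cv2.cvtColor(w,cv2.COLOR_BGR2HSV);m=cv2.inRange(h,(10,60,130),(28,190,255));m[:85]=0
# near edge and far edge of timber per column
for by in(.12,.08,.04,0,-.04,-.08,-.10):
    c=int(350-by*1e3);col=w[90:190,c].astype(int);g=np.abs(np.diff(col,axis=0)).sum(1);i=np.argsort(g)[::-1][:5]
    print(by,"edges bx mm",[(100-(90+k)-.5,int(g[k])) for k in sorted(i)])
r=w[122,150:540].astype(int);g=np.abs(np.diff(r,axis=0)).sum(1);i=np.argsort(g)[::-1][:8];print("row bx-.022: by mm",[(350-(150+k)-.5,int(g[k])) for k in sorted(i)])
```

```text
t 28.42 tcp [ 0.5089 -0.417   0.1322] xdir 1.8 ydir -88.2 zz -1.0 F [ 0.8 -0.7 -0.6] w 1.001 j7 -0.38
0.12 edges bx mm [(np.float64(1.5), 82), (np.float64(0.5), 79), (np.float64(-42.5), 60), (np.float64(-43.5), 81), (np.float64(-44.5), 83)]
0.08 edges bx mm [(np.float64(2.5), 67), (np.float64(1.5), 67), (np.float64(0.5), 45), (np.float64(-42.5), 69), (np.float64(-43.5), 70)]
0.04 edges bx mm [(np.float64(0.5), 83), (np.float64(-0.5), 78), (np.float64(-43.5), 60), (np.float64(-44.5), 80), (np.float64(-45.5), 79)]
0 edges bx mm [(np.float64(1.5), 64), (np.float64(0.5), 64), (np.float64(-42.5), 50), (np.float64(-43.5), 77), (np.float64(-44.5), 79)]
-0.04 edges bx mm [(np.float64(0.5), 47), (np.float64(-0.5), 51), (np.float64(-44.5), 44), (np.float64(-45.5), 43), (np.float64(-54.5), 42)]
-0.08 edges bx mm [(np.float64(1.5), 56), (np.float64(0.5), 79), (np.float64(-0.5), 86), (np.float64(-44.5), 87), (np.float64(-45.5), 80)]
-0.1 edges bx mm [(np.float64(1.5), 80), (np.float64(0.5), 81), (np.float64(-0.5), 63), (np.float64(-43.5), 87), (np.float64(-44.5), 79)]
row bx-.022: by mm [(np.float64(176.5), 63), (np.float64(175.5), 64), (np.float64(138.5), 61), (np.float64(137.5), 57), (np.float64(-119.5), 49), (np.float64(-120.5), 44), (np.float64(-155.5), 84), (np.float64(-156.5), 76)]
```

```bash
python3 -c "
from station import bot
print(bot.job_done())"
```

```text
the job is handed in; nothing more can be done
None
```

The timber now lies flat against the bay's rear board, within about 1 mm of parallel along its length and about 9 mm left of centre (measured from the top camera). The arm is clear of everything, and I handed the job in at about 28 s; no verdict came back.

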